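Plug the five-blade bridge into the floating charging dock and lock it

TASK

Plug the orange bridge plug into the charging dock, all five copper blades down in their own slots until its body sits flush on the white socket, then slide the red bolt all the way across over the plug's end to lock it, and let go. The socket floats along its length and its exact position is not known, so feel for the slots with a light touch: never press or push hard on the dock or the plug. Leave the other things on the table where they are.

Things in the scene. Friction and masses are not known exactly. Their poses are not given: they have to be found in the camera images.
- bridge_center (a point): Bridge plug, loose, about 80 g, upright on its blades. Point: its centre, 27 mm above the blade tips (height 54). z up, y along the row of blades; same either way round. Five copper blades 18 mm apart (middle one at y = 0), each 4 mm along y, 16 along x, 14 long, tip edges rounded 1.2 mm. Above them an orange body 92 mm along y, 18 along x, 10 high, and on its middle the grip fin.
- bridge_fin (a point): Middle of the plug's upright orange grip fin, 12 mm above bridge_center and 39 mm above the blade tips: the place to grasp. The fin is 30 mm along y, 30 mm high and 18 mm thick along x; close the fingers along x. Below the fin the body is as thick (18 mm), so fingers may reach down beside it.
- dock_socket (a point): Fixed charging dock; point: middle of the white socket's top face when pushed to its -y stop (not where it now is), 30 mm above the table. z up, y along the slots, x across (away from robot). Socket 36 mm along x, 116 along y; 5 through slots 18 mm apart, third in its middle, each 5.6 mm along y, 19 along x. Plug fully home: body on this face, bridge_center 13 mm above.
- dock: The dock's grey base, same axes, origin on the table under dock_socket; plate x -80..34, y -66..94 mm, 8 thick. THE SOCKET FLOATS along y: each run its middle sits an unknown 3 to 25 mm to +y of dock_socket; no pose shows it. It keeps its place against light sliding (15 N shifts it). It also gives downward on springs: from about 3 N, 2.5 N more per mm, hard after 4 mm, and rises again when unloaded.
- dock_slots (a point): Same point as dock_socket, on how it feels: blades on the lands press the sprung face down; when they come over the slots the load vanishes and the plug sinks 14 mm almost without force. At one slot off it does not fit (solid ends). Over 22 N between plug or robot and dock is too hard.
- bolt_knob (a point): Knob of the red locking bolt: post 10 x 10 mm, from 14 mm below to 12 mm above this point; moves with the bolt. Open, it is at x -50, y 48, z 34 mm from dock_socket. Its bar, 8 mm wide and high, reaches 30 mm ahead of the knob (+x) on a metal bracket 10 mm wide whose top is 11 mm above the socket face. Push it along the dock's +x with closed fingers, or pinch and slide it.
- bolt (a joint): Travel of the red bolt in m along the dock's +x: 0 to 0.004 at the start (open), 0.028 fully across, at a stop, over the +y end of the seated plug's body with 2 mm of air. Friction about 1.5 N; it stays where it is left. It runs against the plug if the plug is not home.
- tape_measure: red tape measure, loose, 52x60x26 mm, origin at the middle of its underside; leave alone
- bearing_carton: yellow carton, loose, 34x70x50 mm, origin at the middle of its underside; leave alone
- solvent_bottle: small white bottle with red cap, loose, 40x40x94 mm, origin at the middle of its underside; leave alone
- servo: black steering servo, loose, 20x54x44 mm, origin at the middle of its underside; leave alone

How it is judged:
By the outcome, as a careful person would: the job done as asked, in the order asked, and still so for the second after the job is handed in, with the robot touching nothing.
It also fails if it takes over 58 s, if anything falls off the work surface, if the arm or the gripper's body presses on something with over 40 N, if the wrist force passes 120 N, or if a joint passes its speed limit or range.

ROBOT

A 7-joint arm with a two-finger parallel gripper is mounted at the origin on a cart in front of the work surface, level with it; the furniture and walls round the work are solid. World frame = base frame: x ahead of the robot, y to its left, z up, the work surface at z = 0. Lengths are in m, angles in rad, forces in N, time in s.
With the tool pointing down it reaches from about 0.425 to 0.925 m from the base axis. Payload 6.8 kg.
Tool frame: the origin (TCP) lies on the mounting face of the last link; the fingertips stand 173 mm ahead of it and the grasp point (between the pads) lies 155 mm ahead of it; z points along the fingers, y is the line along which they close (so a half turn about z gives the same grasp; the last joint's range is limited). The gripper opens to 85 mm and grips with 20 to 120 N. Pads are 22 mm wide; open, the fingers measure 114 mm over their backs; the gripper's body (76 mm by 85 mm) begins 54 mm behind the grasp point. The pads swing forward as they close: fully open they stand 13 mm farther back than shut.
Start: joints at [1.162, 0.477, 0.022, 1.555, -0.011, 1.109, -0.083], TCP at [0.2, -0.645, 0.405] pointing down, gripper open.
Joint ranges: [-2.96, 2.96], [-0.34, 2.1], [-1.41, 1.46], [0.24, 2.44], [-1.37, 4.51], [0.17, 1.92], [-2.96, 2.96]. Speed limits (rad/s): [2.39, 2.39, 3.14, 3.14, 3.14, 3.14, 3.14].

INTERFACE

Orientations are given as a rotation vector (axis times angle).
In Python, from bench import r gives the robot as it stands.
- The arm moves only by the tool carry_out, never from a script. Its argument "moves" is a list of rows, each a list of 5 numbers: the shift along the tool's x, y, z in m, then the turn about the tool's z in rad, then the finger opening in m, from 0 to 0.0854. In form: [[dx, dy, dz, roll, claw], ...]. A call has exactly 8 rows; each row is the pose to reach, as a shift and turn from the pose commanded when the call began, along the tool's axes at that moment; what a row does not reach only later rows make up. A row lasts 1/10 s, in which the tool goes at most 50 mm and 8.59 degrees, less where a joint would pass 70% of its speed; a pose out of reach is approached as far as the arm can. A call with a gripper value outside its range is refused whole. The fingers move at their own pace and stop on an object; "force" is the grip in N (left out, the last holds). Time passes only in rows, so rows that repeat a pose let the fingers close, or fill a call up. It gives the time, the measured TCP pose, the force, the opening and the grip force at its end, in the units of the state.
- r.get_obs(): the state, without advancing time (a new reading comes with each control period).
- r.grab_frame(name): name is "scene" or "top" or "wrist"; returns the picture (384x512x3 uint8, red, green, blue); there is no depth.
- r.calibration(name): a dict with "fx", "fy", "cx", "cy" (pixels), "rvec" (rotation vector, rad) and "tvec" (3), from world to camera coordinates, as OpenCV has them. Camera axes: x right, y down, z forward; pixel columns grow to the right and rows downward; lengths in m; the calibration is good to about 2 mm. A picture is of the moment at which its call begins: read the wrist's pose just before it. calibration takes no time and is no camera call; for the wrist camera it gives the pose at the moment of the call.
- r.hand_in(): hands the job in; it is judged then, once.
The state is a dict: "clock": time; "joints": joint angles; "qvel": joint speeds; "tau": joint torques, N m; "tcp_pos": TCP position; "orientation": TCP orientation; "contact_force": force on the tool from outside, world axes, zero at the start; "moment": the same for the moment, N m; "grip_width": finger opening in m; "gripper_force": force on a finger pad.
Only numpy, scipy, OpenCV 4.12 (cv2) and the standard library are available. Lean on these libraries where they do the work, as an engineer would, in place of code of your own. Each camera call takes 0.05 s, during which the arm holds its last target. There are 200 camera calls.

## Working session

There is one attempt and no reset: what is moved stays moved. The work goes in short steps, Python scripts to look and compute and a tool call to move; the robot and the scene stay as the last step left them, time stands still between calls to the robot, and variables do not carry over. Pictures are saved under pics/ and viewed, at most 10 in all, crops included, and the job is handed in when it is done.

Besides the shell and the picture viewer there is one more tool, called after ">>>" as name([rows], argument=value, ...), one row to a line, values as JSON. carry_out: Moves the arm, as the interface text tells. Its arguments: {"type":"object","properties":{"moves":{"type":"array","items":{"type":"array","items":{"type":"number"}}},"force":{"type":"number"}},"required":["moves"]}

```bash
mkdir -p pics; ls; cat > h.py <<'E'
import numpy as np, cv2
from bench import r
def save(n,f): 
    im=r.grab_frame(n); cv2.imwrite(f,im[:,:,::-1]); return im
def ray(c,px,z):
    R=cv2.Rodrigues(np.array(c['rvec'],float))[0]; t=np.array(c['tvec'],float)
    d=R.T@np.array([(px[0]-c['cx'])/c['fx'],(px[1]-c['cy'])/c['fy'],1.]); o=-R.T@t
    return o+d*(z-o[2])/d[2]
def st():
    s=r.get_obs(); print({k:np.round(s[k],4).tolist() for k in s if k not in('qvel','tau')}); return s
E
python3 - <<'E'
from h import *
st()
a=save('scene','pics/s0.png');b=save('top','pics/t0.png')
for n in('scene','top'):
    c=r.calibration(n);print(n,{k:np.round(c[k],3).tolist() for k in c}); R=cv2.Rodrigues(np.array(c['rvec'],float))[0];print(-R.T@np.array(c['tvec']))
cv2.imwrite('pics/a.png',cv2.resize(np.vstack([a,b])[:,:,::-1],(450,600*1)) if 0 else b[:,:,::-1])
E
```

```text
pics
{'clock': 0.0, 'joints': [1.1619, 0.4778, 0.0223, 1.5565, -0.0115, 1.1093, -0.0831], 'tcp_pos': [0.1999, -0.6444, 0.4037], 'orientation': [-3.1044, -0.4705, 0.0007], 'contact_force': [0.7685, 0.2948, -0.0271], 'moment': [-0.0014, -0.004, 0.0001], 'gripper_force': 0.0, 'grip_width': 0.0855}
scene {'fx': 408.531, 'fy': 408.531, 'cx': 259.244, 'cy': 188.858, 'rvec': [1.876, 1.888, -0.554], 'tvec': [0.0, -0.409, 1.288]}
[ 1.05444539 -0.01230356  0.84585579]
top {'fx': 472.675, 'fy': 472.675, 'cx': 250.636, 'cy': 196.223, 'rvec': [2.019, -2.192, 0.244], 'tvec': [0.058, 0.547, 1.27]}
[0.2565483  0.03544454 1.35946711]
```

View pics/t0.png

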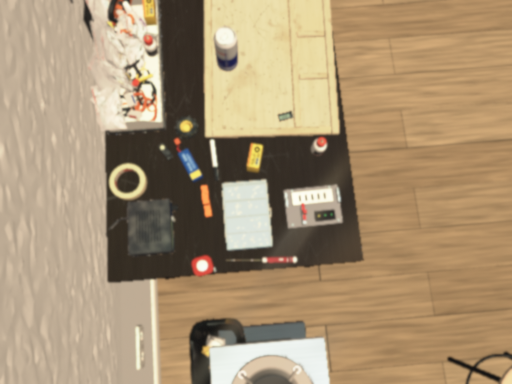

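View pics/s0.png

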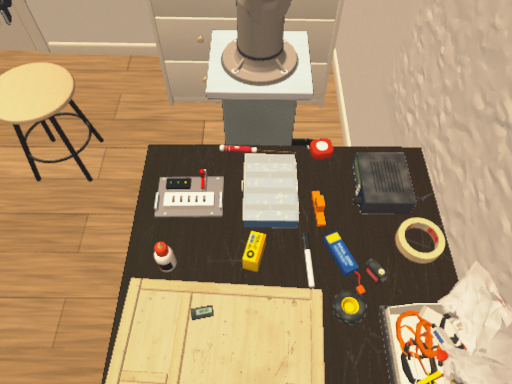

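Top view: the dock is at about (313,206), with its slots near (317,196) and the red knob near (304,213). The orange plug is at (206,201). The scene view agrees, with the plug at (319,208), the dock at (190,197) and the knob at (204,178).

```bash
python3 - <<'E'
from h import *
for n,f,bx in(('top','t0',[(190,175,225,225),(280,180,350,235)]),('scene','s0',[(305,185,332,230),(150,165,230,222)])):
    im=cv2.imread(f'pics/{f}.png'); c=r.calibration(n); hsv=cv2.cvtColor(im,cv2.COLOR_BGR2HSV)
    for k,(x0,y0,x1,y1) in enumerate(bx):
        h=hsv[y0:y1,x0:x1]
        if k==0: ms={'orange':(h[...,0]<16)&(h[...,0]>4)&(h[...,1]>150)&(h[...,2]>120)}
        else: ms={'red':((h[...,0]<8)|(h[...,0]>172))&(h[...,1]>120)&(h[...,2]>90),'white':(h[...,1]<40)&(h[...,2]>205)}
        for q,m in ms.items():
            ys,xs=np.nonzero(m); rc=cv2.minAreaRect(np.c_[xs+x0,ys+y0].astype(np.float32))
            z={'orange':.04,'red':.06,'white':.03}[q]
            print(n,q,len(xs),np.round(rc[0],1),np.round(rc[1],1),rc[2],ray(c,rc[0],z).round(4),[ray(c,p,z)[:2].round(3).tolist() for p in cv2.boxPoints(rc)])
a=cv2.imread('pics/t0.png')[165:240,180:360];b=cv2.imread('pics/s0.png')[160:235,150:340]
cv2.imwrite('pics/c.png',np.vstack([cv2.resize(a,(760,290),interpolation=2),cv2.resize(b,(760,300),interpolation=2)]))
E
```

```text
top orange 274 [205.5 200.5] [33.4  8.8] 80.90972137451172 [0.5529 0.1419 0.04  ] [[0.601, 0.159], [0.603, 0.134], [0.506, 0.125], [0.504, 0.15]]
top red 43 [304.1 210.9] [14.3  3.8] 82.87498474121094 [ 0.4958 -0.1327  0.06  ] [[0.516, -0.127], [0.516, -0.138], [0.476, -0.138], [0.475, -0.128]]
top white 539 [312.9 205.4] [33.3 53.6] 83.9909896850586 [ 0.5153 -0.1638  0.03  ] [[0.562, -0.086], [0.566, -0.242], [0.469, -0.24], [0.465, -0.087]]
scene orange 156 [319.3 207.8] [35.9 11.7] 81.02737426757812 [0.569  0.1384 0.04  ] [[0.523, 0.122], [0.517, 0.15], [0.613, 0.154], [0.618, 0.128]]
scene red 85 [201.5 178.5] [19.  5.] 90.0 [ 0.504  -0.1358  0.06  ] [[0.476, -0.144], [0.476, -0.132], [0.531, -0.128], [0.531, -0.139]]
scene white 598 [188. 191.] [44. 66.] 90.0 [ 0.5198 -0.1697  0.03  ] [[0.456, -0.257], [0.454, -0.095], [0.579, -0.088], [0.581, -0.239]]
```

View pics/c.png

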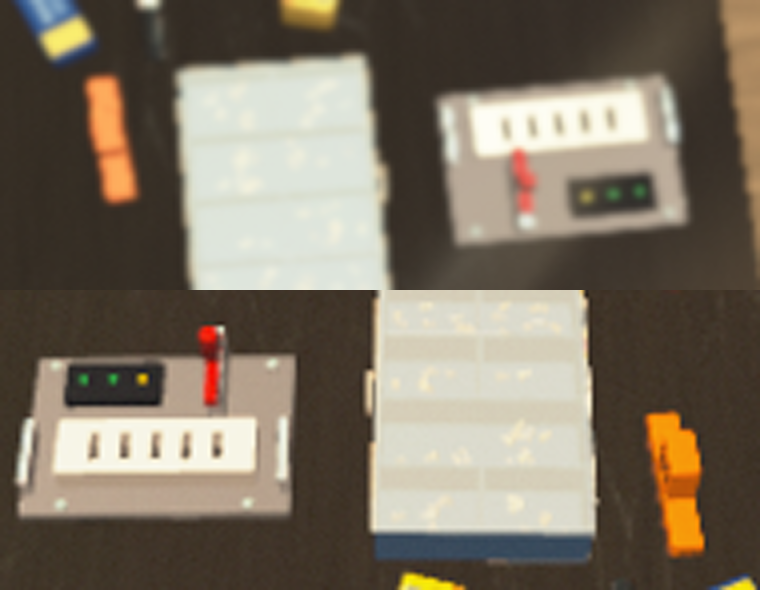

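The crop shows five slots in the white socket running along image x, and the bolt beside its left end. The plug lies almost along world x at about (0.557, 0.141), with a yaw near 4°.

```bash
cat >> h.py <<'E'
from scipy.spatial.transform import Rotation as Ro
def to(pos,yaw=None):
    s=r.get_obs(); R=Ro.from_rotvec(s['orientation']).as_matrix()
    y0=np.degrees(np.arctan2(R[1,0],R[0,0])); d=R.T@(np.array(pos)-s['tcp_pos'])
    roll=0 if yaw is None else np.radians((y0-yaw+180)%360-180)
    print('t',round(s['clock'],2),'tcp',s['tcp_pos'].round(4) if hasattr(s['tcp_pos'],'round') else s['tcp_pos'],'yaw',round(y0,2),'zaxis',R[:,2].round(3),'shift',d.round(4),'roll',round(roll,4))
E
python3 - <<'E'
from h import *
to([.52,-.17,.36],87)
c=r.calibration('top')
# dock yaw from top: socket edges
a,b=[np.array([180+x/4.222,165+y/3.867]) for x,y in((470,103),(640,92))]
pa,pb=ray(c,a,.03),ray(c,b,.03);print(pa,pb,np.degrees(np.arctan2(pa[1]-pb[1],pa[0]-pb[0])))
s1=[ray(c,(180+x/4.222,165+y/3.867),.03).round(4) for x,y in((506,129),(559,124),(611,118),(525,190))];print(s1)
c=r.calibration('wrist');R=cv2.Rodrigues(np.array(c['rvec'],float))[0];print(c['fx'],-R.T@np.array(c['tvec']),R[2])
E
```

```text
t 0.1 tcp [ 0.1999 -0.6445  0.4038] yaw 17.23 zaxis [-0.001  0.002 -1.   ] shift [ 0.4463 -0.3582  0.0444] roll -1.2176
[ 0.56086278 -0.10602653  0.03      ] [ 0.55967227 -0.22298841  0.03      ] 89.4168284305341
[array([ 0.539 , -0.1285,  0.03  ]), array([ 0.5398, -0.1649,  0.03  ]), array([ 0.5415, -0.2009,  0.03  ]), array([ 0.492 , -0.1365,  0.03  ])]
323.92195200304633 [ 0.2702125  -0.62257292  0.37301011] [-0.27160933 -0.08271484 -0.95884651]
```

>>> carry_out([
  [0.036, -0.034, 0.01, 0.08, 0.0854],
  [0.072, -0.068, 0.02, 0.16, 0.0854],
  [0.108, -0.102, 0.03, 0.24, 0.0854],
  [0.144, -0.136, 0.04, 0.24, 0.0854],
  [0.18, -0.17, 0.05, 0.24, 0.0854],
  [0.216, -0.204, 0.06, 0.24, 0.0854],
  [0.252, -0.238, 0.07, 0.24, 0.0854],
  [0.288, -0.272, 0.073, 0.24, 0.0854],
], force=30)

```text
clock: 0.9
tcp_pos: [0.393, -0.3004, 0.3309]
orientation: [-3.139, -0.095, 0.002]
contact_force: [1.4, -0.8, 0.1]
grip_width: 0.0854
gripper_force: 0.0
```

```bash
python3 -c "
from h import *
to([.46,-.17,.33],3.5)"
```

```text
t 0.9 tcp [ 0.393  -0.3004  0.3309] yaw 3.47 zaxis [-0.001  0.001 -1.   ] shift [ 0.0747 -0.1261  0.001 ] roll -0.0006
```

>>> carry_out([
  [0.025, -0.04, 0.0, 0, 0.0854],
  [0.05, -0.08, 0.0, 0, 0.0854],
  [0.075, -0.115, 0, 0, 0.0854],
  [0.075, -0.126, 0, 0, 0.0854],
  [0.075, -0.126, 0, 0, 0.0854],
  [0.075, -0.126, 0, 0, 0.0854],
  [0.075, -0.126, 0, 0, 0.0854],
  [0.075, -0.126, 0, 0, 0.0854],
])

```text
clock: 1.7
tcp_pos: [0.4595, -0.1736, 0.3318]
orientation: [3.14, 0.091, -0.001]
contact_force: [0.3, -0.7, 0.1]
grip_width: 0.0857
gripper_force: 0.0
```

```bash
python3 - <<'E'
from h import *
to([.47,.14,.33],4)
c=r.calibration('wrist'); im=save('wrist','pics/w1.png'); print({k:np.round(c[k],4).tolist() for k in c})
np.save('c1.npy',c,allow_pickle=True)
E
```

```text
t 1.7 tcp [ 0.4595 -0.1736  0.3318] yaw 3.31 zaxis [-0. -0. -1.] shift [ 0.0286 -0.3125  0.0017] roll -0.012
{'fx': 323.922, 'fy': 323.922, 'cx': 254.7756, 'cy': 195.3932, 'rvec': [-2.1226, 2.002, 0.2902], 'tvec': [-0.2, 0.4151, 0.437]}
```

View pics/w1.png

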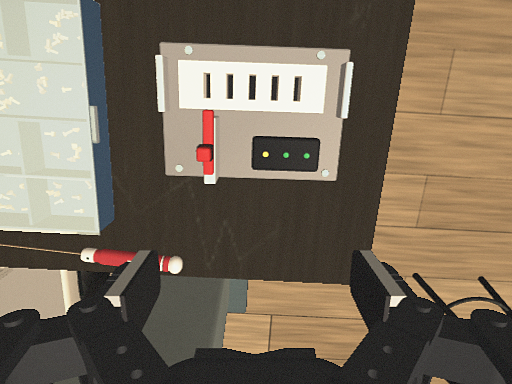

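The wrist view shows the dock clearly. The slots run from (207,86) to (298,88), the knob is at (205,153), and the plate's corners are near (160,43), (350,48), (337,181) and (165,175). Now I'll measure these.

```bash
python3 - <<'E'
from h import *
c=np.load('c1.npy',allow_pickle=True).item(); im=cv2.imread('pics/w1.png'); g=cv2.cvtColor(im,cv2.COLOR_BGR2GRAY); hsv=cv2.cvtColor(im,cv2.COLOR_BGR2HSV)
sub=g[60:112,185:320]; n,l,s,ce=cv2.connectedComponentsWithStats((sub<110).astype(np.uint8))
P=[]
for i in range(1,n):
    if 40<s[i,4]<500:
        p=ce[i]+[185,60]; q=ray(c,p,.03); P.append(q); print('slot',p.round(1),s[i].tolist(),q.round(4))
w=(g>225).astype(np.uint8); w[:, :176]=0; w[:,330:]=0; w[120:]=0; ys,xs=np.nonzero(w); rc=cv2.minAreaRect(np.c_[xs,ys].astype(np.float32)); 
B=[ray(c,p,.03)[:2] for p in cv2.boxPoints(rc)];print('socket',np.round(B,4).tolist(),np.mean(B,0).round(4))
h=hsv; m=((h[...,0]<8)|(h[...,0]>172))&(h[...,1]>150)&(h[...,2]>100); m[:100]=0;m[190:]=0;m[:,:185]=0;m[:,230:]=0
ys,xs=np.nonzero(m); print('red box',xs.min(),xs.max(),ys.min(),ys.max()); 
k=m&(h[...,2]>200); mk=m.copy(); mk[:143]=0; ys,xs=np.nonzero(mk);print('knob',xs.min(),xs.max(),ys.min(),ys.max(),ray(c,(np.mean([xs.min(),xs.max()]),np.mean([ys.min(),ys.max()])),.07))
# plate mask: greyish-brown
m=((h[...,1]<60)&(g>120)&(g<200)).astype(np.uint8); m[:30]=0;m[195:]=0;m[:,:135]=0;m[:,356:]=0
m=cv2.morphologyEx(m,cv2.MORPH_CLOSE,np.ones((5,5)))
cn=max(cv2.findContours(m,0,1)[0],key=cv2.contourArea);rc=cv2.minAreaRect(cn);print(rc)
ap=cv2.approxPolyDP(cv2.convexHull(cn),6,True)[:,0];print(ap.tolist(),[ray(c,p,.008)[:2].round(4).tolist() for p in ap])
E
```

```text
slot [208.   85.4] [21, 14, 4, 24, 73] [ 0.5414 -0.1314  0.03  ]
slot [230.   86.4] [43, 15, 5, 24, 119] [ 0.5416 -0.1489  0.03  ]
slot [252.  87.] [64, 16, 7, 23, 139] [ 0.5422 -0.1663  0.03  ]
slot [274.2  87.8] [86, 17, 7, 23, 133] [ 0.5426 -0.184   0.03  ]
slot [296.   88.6] [109, 17, 7, 24, 91] [ 0.543  -0.2013  0.03  ]
socket [[0.515, -0.1057], [0.569, -0.1084], [0.5717, -0.2225], [0.5176, -0.2269]] [ 0.5433 -0.1659]
red box 196 213 110 174
knob 196 213 143 174 [ 0.49008628 -0.135371    0.07      ]
((251.58790588378906, 114.82205200195312), (190.35369873046875, 139.00230407714844), 2.14758563041687)
[[159, 44], [348, 49], [335, 180], [215, 183], [166, 174]] [[0.5722, -0.0873], [0.5776, -0.2442], [0.4655, -0.2478], [0.4561, -0.1364], [0.462, -0.091]]
```

>>> carry_out([
  [0.01, -0.04, 0.0, 0, 0.0854],
  [0.02, -0.08, 0.0, 0, 0.0854],
  [0.03, -0.12, 0, 0, 0.0854],
  [0.03, -0.16, 0, 0, 0.0854],
  [0.03, -0.2, 0, 0, 0.0854],
  [0.03, -0.24, 0, 0, 0.0854],
  [0.03, -0.28, 0, 0, 0.0854],
  [0.03, -0.31, 0, 0, 0.0854],
])

```text
clock: 2.55
tcp_pos: [0.471, 0.1411, 0.3321]
orientation: [-3.139, -0.097, -0.001]
contact_force: [0.4, 0.1, 0.5]
grip_width: 0.0851
gripper_force: 0.0
```

>>> carry_out([
  [0, 0, 0, 0, 0.0854],
  [0, 0, 0.01, 0, 0.0854],
  [0, 0, 0.02, 0, 0.0854],
  [0, 0, 0.03, 0, 0.0854],
  [0, 0, 0.03, 0, 0.0854],
  [0, 0, 0.03, 0, 0.0854],
  [0, 0, 0.03, 0, 0.0854],
  [0, 0, 0.03, 0, 0.0854],
])

```text
clock: 3.35
tcp_pos: [0.4714, 0.1391, 0.3023]
orientation: [-3.14, -0.095, -0.001]
contact_force: [0.7, 0.5, -0.1]
grip_width: 0.0855
gripper_force: 0.0
```

```bash
python3 - <<'E'
from h import *
st()
c=r.calibration('wrist'); im=save('wrist','pics/w2.png'); np.save('c2.npy',c,allow_pickle=True)
E
```

```text
{'clock': 3.35, 'joints': [-0.1491, 0.3307, -0.3134, 2.0649, 0.1452, 0.7655, -2.0617], 'tcp_pos': [0.4714, 0.1391, 0.3023], 'orientation': [-3.14, -0.0951, -0.0012], 'contact_force': [0.7023, 0.4634, -0.0759], 'moment': [-0.0031, 0.0179, -0.0], 'gripper_force': 0.0, 'grip_width': 0.0855}
```

View pics/w2.png

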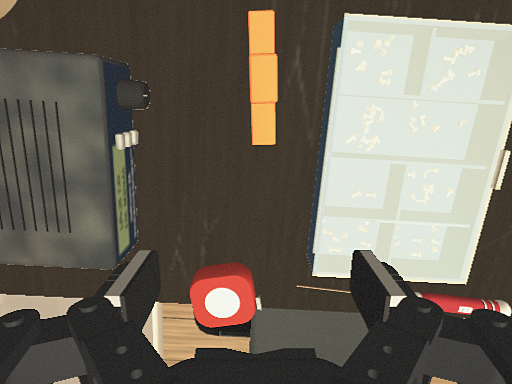

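The wrist view shows the plug from (261,10) to (263,145), with the fin centred near (264,78) and nothing close on either side. Now I'll measure it.

```bash
python3 - <<'E'
from h import *
c=np.load('c2.npy',allow_pickle=True).item(); im=cv2.imread('pics/w2.png'); h=cv2.cvtColor(im,cv2.COLOR_BGR2HSV)
m=(h[...,0]<20)&(h[...,0]>4)&(h[...,1]>140)&(h[...,2]>150); m[170:]=0
ys,xs=np.nonzero(m); rc=cv2.minAreaRect(np.c_[xs,ys].astype(np.float32)); print(rc)
print([ray(c,p,.024)[:2].round(4).tolist() for p in cv2.boxPoints(rc)])
for y in range(6,150,8):
    w=np.nonzero(m[y])[0]; 
    if len(w): print(y,w.min(),w.max(),im[y,(w.min()+w.max())//2].tolist())
for (a,b,z) in (((263.5,54),(263.5,102),.054),((261,10),(263,145),.024)): print(ray(c,a,z).round(4),ray(c,b,z).round(4))
E
```

```text
((263.16436767578125, 77.04490661621094), (134.2636260986328, 28.47550392150879), 88.8982925415039)
[[0.603, 0.1525], [0.6046, 0.1331], [0.5139, 0.1239], [0.5121, 0.1455]]
14 248 274 [96, 185, 247]
22 248 274 [101, 189, 247]
30 249 274 [97, 184, 247]
38 249 274 [97, 188, 247]
46 249 274 [96, 185, 247]
54 249 276 [81, 149, 247]
62 249 277 [97, 184, 247]
70 249 277 [96, 184, 247]
78 249 277 [97, 191, 247]
86 250 277 [100, 189, 247]
94 250 277 [96, 186, 247]
102 251 275 [84, 154, 247]
110 251 275 [99, 189, 247]
118 251 275 [101, 193, 247]
126 251 275 [95, 186, 247]
134 252 275 [100, 193, 247]
142 252 275 [96, 188, 247]
[0.5724 0.1403 0.054 ] [0.5439 0.1383 0.054 ]
[0.6037 0.1434 0.024 ] [0.5123 0.1358 0.024 ]
```

>>> carry_out([
  [0.03, 0.002, 0, -0.02, 0.0854],
  [0.06, 0.004, 0.01, -0.02, 0.0854],
  [0.087, 0.0053, 0.03, -0.02, 0.0854],
  [0.087, 0.0053, 0.055, -0.02, 0.0854],
  [0.087, 0.0053, 0.08, -0.02, 0.0854],
  [0.087, 0.0053, 0.095, -0.02, 0.0854],
  [0.087, 0.0053, 0.105, -0.02, 0.0854],
  [0.087, 0.0053, 0.108, -0.02, 0.0854],
], force=40)

```text
clock: 4.2
tcp_pos: [0.5582, 0.1392, 0.1933]
orientation: [3.139, 0.127, -0.001]
contact_force: [-0.9, -0.5, 0.4]
grip_width: 0.0855
gripper_force: 0.0
```

```bash
python3 -c "
from h import *
to([.558,.139,.194],4.7);print(st()['contact_force'])"
```

```text
t 4.2 tcp [0.5582 0.1392 0.1933] yaw 4.64 zaxis [-0.001 -0.    -1.   ] shift [-0.0002  0.0002 -0.0007] roll -0.0011
{'clock': 4.2, 'joints': [-0.1641, 0.6068, -0.2453, 1.9288, 0.2357, 0.6343, -2.048], 'tcp_pos': [0.5582, 0.1392, 0.1933], 'orientation': [3.1388, 0.1272, -0.0013], 'contact_force': [-0.9062, -0.4744, 0.3608], 'moment': [0.0071, -0.0249, 0.0072], 'gripper_force': 0.0, 'grip_width': 0.0855}
[-0.90617877 -0.47438482  0.36080876]
```

>>> carry_out([
  [0, 0, 0, 0, 0.04],
  [0, 0, 0, 0, 0.02],
  [0, 0, 0, 0, 0.01],
  [0, 0, 0, 0, 0.01],
  [0, 0, 0, 0, 0.01],
  [0, 0, 0, 0, 0.01],
  [0, 0, 0, 0, 0.01],
  [0, 0, 0, 0, 0.01],
], force=40)

```text
clock: 5.0
tcp_pos: [0.5586, 0.1392, 0.1945]
orientation: [3.139, 0.127, 0.001]
contact_force: [-1.0, -1.0, 6.4]
grip_width: 0.0177
gripper_force: 40.4
```

>>> carry_out([
  [0, 0, -0.02, 0, 0.01],
  [0, 0, -0.06, 0, 0.01],
  [0, 0, -0.1, 0, 0.01],
  [0, 0.03, -0.12, -0.13, 0.01],
  [0, 0.07, -0.12, -0.27, 0.01],
  [0, 0.11, -0.12, -0.41, 0.01],
  [0, 0.15, -0.12, -0.55, 0.01],
  [0, 0.18, -0.12, -0.69, 0.01],
])

```text
clock: 5.8
tcp_pos: [0.5726, -0.0433, 0.3137]
orientation: [2.908, 1.186, -0.001]
contact_force: [0.8, -0.1, 0.7]
grip_width: 0.0175
gripper_force: 39.6
```

```bash
python3 -c "
from h import *
to([.542,-.1665,.264],91.3);st()"
```

```text
t 5.8 tcp [ 0.5726 -0.0433  0.3137] yaw 44.36 zaxis [-0.    -0.001 -1.   ] shift [-0.108   0.0666  0.0498] roll -0.8192
{'clock': 5.8, 'joints': [0.2856, 0.4484, -0.4081, 1.8626, 0.2272, 0.8765, -1.0294], 'tcp_pos': [0.5726, -0.0433, 0.3137], 'orientation': [2.9083, 1.1858, -0.0014], 'contact_force': [0.783, -0.1453, 0.737], 'moment': [0.1046, -0.0895, -0.0178], 'gripper_force': 39.5727, 'grip_width': 0.0175}
```

>>> carry_out([
  [-0.03, 0.018, 0, -0.14, 0.01],
  [-0.06, 0.036, 0, -0.28, 0.01],
  [-0.09, 0.054, 0.01, -0.42, 0.01],
  [-0.108, 0.0666, 0.02, -0.56, 0.01],
  [-0.108, 0.0666, 0.03, -0.7, 0.01],
  [-0.108, 0.0666, 0.04, -0.82, 0.01],
  [-0.108, 0.0666, 0.05, -0.82, 0.01],
  [-0.108, 0.0666, 0.05, -0.82, 0.01],
])

```text
clock: 6.6
tcp_pos: [0.5411, -0.1632, 0.2624]
orientation: [-2.201, -2.238, 0.002]
contact_force: [-0.5, 0.9, -0.4]
grip_width: 0.0177
gripper_force: 39.6
```

```bash
python3 - <<'E'
from h import *
to([.542,-.1665,.264],91.3);st()
c=r.calibration('wrist'); im=save('wrist','pics/w3.png'); np.save('c3.npy',c,allow_pickle=True)
print(r.get_obs()['contact_force'])
E
```

```text
t 6.6 tcp [ 0.5411 -0.1632  0.2624] yaw 90.97 zaxis [-0.003  0.001 -1.   ] shift [-0.0033  0.0008 -0.0016] roll -0.0058
{'clock': 6.6, 'joints': [0.6003, 0.5331, -0.5391, 1.9093, 0.3707, 0.8017, -0.1234], 'tcp_pos': [0.5411, -0.1632, 0.2624], 'orientation': [-2.2008, -2.2382, 0.002], 'contact_force': [-0.5343, 0.8513, -0.3864], 'moment': [-0.0209, 0.034, 0.0135], 'gripper_force': 39.5828, 'grip_width': 0.0177}
[-0.71932234  0.32007207 -1.23177562]
```

View pics/w3.png

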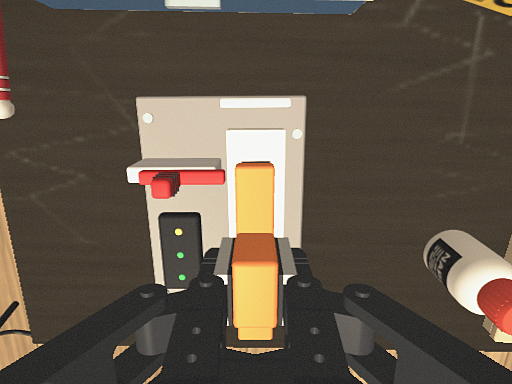

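Plug is held square. Its +y end is near (255,163), and the socket's +y edge is at row 129, spanning columns 226–285. I'll compare the two.

```bash
python3 - <<'E'
from h import *
c=np.load('c3.npy',allow_pickle=True).item(); im=cv2.imread('pics/w3.png').astype(int)
for x in (235,255,275): print('col',x,im[124:134,x,0].tolist(),'end',im[158:168,x].tolist() if x==255 else '')
for y in (136,150): print('row',y,'L',im[y,220:232,0].tolist(),'R',im[y,280:290,0].tolist())
for y in (175,200): print('plug row',y,[ (i,v) for i,v in zip(range(230,242),im[y,230:242,0])][::2],im[y,268:280,0].tolist())
for p in ((226.5,129),(285,129)): print('sock',ray(c,p,.03).round(4))
for p in ((236,163),(274,163)): print('plugtop',ray(c,p,.0925).round(4))
E
```

```text
col 235 [179, 181, 182, 179, 136, 134, 236, 253, 247, 246] end 
col 255 [178, 178, 178, 182, 127, 141, 235, 253, 247, 246] end [[247, 248, 248], [251, 251, 251], [255, 255, 255], [117, 135, 149], [44, 44, 56], [51, 96, 190], [52, 94, 180], [54, 97, 184], [66, 120, 231], [84, 154, 250]]
col 275 [178, 175, 182, 179, 127, 146, 255, 250, 247, 246] end 
row 136 L [178, 181, 175, 177, 174, 165, 244, 249, 247, 246, 246, 246] R [246, 246, 246, 248, 250, 211, 172, 174, 175, 178]
row 150 L [181, 184, 174, 179, 175, 173, 214, 251, 248, 246, 246, 246] R [246, 246, 246, 249, 245, 193, 172, 176, 178, 177]
plug row 175 [(230, np.int64(246)), (232, np.int64(248)), (234, np.int64(205)), (236, np.int64(100)), (238, np.int64(112)), (240, np.int64(109))] [105, 104, 104, 108, 97, 80, 89, 255, 251, 247, 246, 246]
plug row 200 [(230, np.int64(247)), (232, np.int64(247)), (234, np.int64(255)), (236, np.int64(80)), (238, np.int64(110)), (240, np.int64(109))] [108, 104, 106, 103, 90, 60, 226, 255, 248, 246, 246, 246]
sock [ 0.5236 -0.1079  0.03  ]
sock [ 0.5594 -0.1073  0.03  ]
plugtop [ 0.533  -0.117   0.0925]
plugtop [ 0.5496 -0.1167  0.0925]
```

>>> carry_out([
  [-0.001, 0.0005, 0.005, 0, 0.01],
  [-0.002, 0.0005, 0.01, 0, 0.01],
  [-0.003, 0.0005, 0.017, 0, 0.01],
  [-0.003, 0.0005, 0.024, 0, 0.01],
  [-0.003, 0.0005, 0.03, 0, 0.01],
  [-0.003, 0.0005, 0.033, 0, 0.01],
  [-0.003, 0.0005, 0.033, 0, 0.01],
  [-0.003, 0.0005, 0.033, 0, 0.01],
])

```text
clock: 7.45
tcp_pos: [0.5425, -0.1661, 0.231]
orientation: [2.199, 2.244, 0.0]
contact_force: [-0.3, 0.4, -1.7]
grip_width: 0.0173
gripper_force: 39.6
```

```bash
python3 -c "
from h import *
to([.5422,-.166,.2225],91.1);st()"
```

```text
t 7.45 tcp [ 0.5425 -0.1661  0.231 ] yaw 91.15 zaxis [ 0.  0. -1.] shift [ 0.0001 -0.0003  0.0085] roll 0.0009
{'clock': 7.45, 'joints': [0.5831, 0.5794, -0.5138, 1.9214, 0.4081, 0.7446, -0.1458], 'tcp_pos': [0.5425, -0.1661, 0.231], 'orientation': [2.199, 2.2436, 0.0003], 'contact_force': [-0.3114, 0.3898, -1.711], 'moment': [-0.0185, 0.0282, -0.0033], 'gripper_force': 39.582, 'grip_width': 0.0173}
```

>>> carry_out([
  [0, 0, 0.002, 0, 0.01],
  [0, 0, 0.004, 0, 0.01],
  [0, 0, 0.005, 0, 0.01],
  [0, 0, 0.006, 0, 0.01],
  [0, 0, 0.007, 0, 0.01],
  [0, 0, 0.008, 0, 0.01],
  [0, 0, 0.008, 0, 0.01],
  [0, 0, 0.008, 0, 0.01],
])

```text
clock: 8.25
tcp_pos: [0.5425, -0.1658, 0.2229]
orientation: [-2.198, -2.244, -0.001]
contact_force: [-0.1, 2.6, -0.7]
grip_width: 0.0175
gripper_force: 39.7
```

>>> carry_out([
  [0.0002, 0, 0.0005, 0, 0.01],
  [0.0003, 0, 0.001, 0, 0.01],
  [0.0003, 0, 0.0015, 0, 0.01],
  [0.0003, 0, 0.002, 0, 0.01],
  [0.0003, 0, 0.0025, 0, 0.01],
  [0.0003, 0, 0.0025, 0, 0.01],
  [0.0003, 0, 0.0025, 0, 0.01],
  [0.0003, 0, 0.0025, 0, 0.01],
])

```text
clock: 9.05
tcp_pos: [0.5424, -0.1658, 0.2203]
orientation: [-2.199, -2.244, -0.0]
contact_force: [0.1, 3.1, -0.4]
grip_width: 0.0176
gripper_force: 39.7
```

>>> carry_out([
  [0.0003, 0, 0.001, 0, 0.01],
  [0.0004, 0, 0.002, 0, 0.01],
  [0.0004, 0, 0.003, 0, 0.01],
  [0.0004, 0, 0.0045, 0, 0.01],
  [0.0004, 0, 0.006, 0, 0.01],
  [0.0004, 0, 0.007, 0, 0.01],
  [0.0004, 0, 0.008, 0, 0.01],
  [0.0004, 0, 0.008, 0, 0.01],
])

```text
clock: 9.85
tcp_pos: [0.5423, -0.1656, 0.2122]
orientation: [-2.199, -2.243, 0.0]
contact_force: [-0.1, 1.0, -1.4]
grip_width: 0.0177
gripper_force: 39.6
```

>>> carry_out([
  [0, 0, 0.0005, 0, 0.01],
  [0, 0, 0.001, 0, 0.01],
  [0, 0, 0.0014, 0, 0.01],
  [0, 0, 0.0018, 0, 0.01],
  [0, 0, 0.0021, 0, 0.01],
  [0, 0, 0.0024, 0, 0.01],
  [0, 0, 0.0024, 0, 0.01],
  [0, 0, 0.0024, 0, 0.01],
])

```text
clock: 10.65
tcp_pos: [0.5424, -0.1656, 0.2102]
orientation: [2.199, 2.243, -0.0]
contact_force: [-0.7, 1.5, 3.7]
grip_width: 0.0173
gripper_force: 40.1
```

>>> carry_out([
  [0, 0, 0, 0, 0.022],
  [0, 0, 0, 0, 0.03],
  [0, 0, 0, 0, 0.04],
  [0, 0, 0, 0, 0.05],
  [0, 0, -0.01, 0, 0.05],
  [0, 0, -0.03, 0, 0.05],
  [0, 0, -0.06, 0, 0.05],
  [0, 0, -0.09, 0, 0.05],
])

```text
clock: 11.45
tcp_pos: [0.5422, -0.1654, 0.3014]
orientation: [-2.198, -2.243, 0.0]
contact_force: [-0.2, 0.2, -0.8]
grip_width: 0.05
gripper_force: 0.0
```

```bash
python3 - <<'E'
from h import *
st()
c=r.calibration('wrist'); im=save('wrist','pics/w4.png'); np.save('c4.npy',c,allow_pickle=True)
h=cv2.cvtColor(im,cv2.COLOR_RGB2HSV); m=((h[...,0]<3)|(h[...,0]>172))&(h[...,1]>150)&(h[...,2]>100)
E
```

```text
{'clock': 11.45, 'joints': [0.6269, 0.4831, -0.5662, 1.8806, 0.3311, 0.8723, -0.0832], 'tcp_pos': [0.5422, -0.1654, 0.3014], 'orientation': [-2.1985, -2.2434, 0.0], 'contact_force': [-0.17, 0.2344, -0.7919], 'moment': [-0.023, -0.0637, 0.0377], 'gripper_force': 0.0, 'grip_width': 0.05}
```

View pics/w4.png

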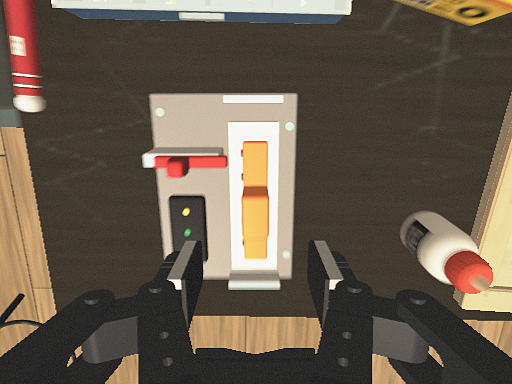

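Plug looks seated: body runs from (255,142) to (255,258), inside the white socket with slots covered. The knob top is at (177,168) and the bar tip at (228,161). Next I'll check the plug height and locate the knob.

```bash
python3 - <<'E'
from h import *
c=np.load('c4.npy',allow_pickle=True).item(); im=cv2.imread('pics/w4.png'); h=cv2.cvtColor(im,cv2.COLOR_BGR2HSV)
m=((h[...,0]<5)|(h[...,0]>172))&(h[...,1]>150)&(h[...,2]>90); m[:145]=0;m[190:]=0;m[:,:155]=0;m[:,235:]=0
for y in range(152,182,2):
    w=np.nonzero(m[y])[0]
    if len(w): print(y,w.min(),w.max(),im[y,177].tolist())
for z in (.05,.076): print('knob',z,ray(c,(177,169),z).round(4))
print('tip',ray(c,(228,161),.049).round(4), 'plug ends',ray(c,(255,142),.04).round(4),ray(c,(255,258),.04).round(4))
print('plate',ray(c,(151,95),.008).round(4),ray(c,(297,94),.008).round(4),ray(c,(292,279),.008).round(4))
o=(h[...,0]<22)&(h[...,0]>6)&(h[...,1]>120)&(h[...,2]>150); o[130:270,:235]=0
for y in (150,175,190,200,215,235,250):
    w=np.nonzero(o[y,235:285])[0]+235; print(y,w.min(),w.max())
to([.462,-.135,.30],91)
E
```

```text
156 157 225 [39, 42, 113]
158 155 226 [41, 38, 76]
160 155 226 [39, 43, 103]
162 156 226 [44, 49, 181]
164 156 226 [68, 71, 239]
166 155 226 [77, 84, 245]
168 155 183 [79, 85, 245]
170 168 184 [77, 87, 246]
172 168 184 [85, 95, 246]
174 168 183 [83, 92, 247]
176 171 181 [88, 97, 244]
knob 0.05 [ 0.489 -0.14   0.05 ]
knob 0.076 [ 0.4953 -0.1344  0.076 ]
tip [ 0.5243 -0.1338  0.049 ] plug ends [ 0.5428 -0.1215  0.04  ] [ 0.5447 -0.2123  0.04  ]
plate [ 0.4616 -0.091   0.008 ] [ 0.5746 -0.0879  0.008 ] [ 0.5794 -0.2495  0.008 ]
150 242 267
175 243 266
190 243 266
200 242 268
215 242 268
235 243 268
250 245 266
t 11.5 tcp [ 0.5441 -0.1654  0.3065] yaw 91.16 zaxis [ 0.007 -0.002 -1.   ] shift [ 0.0321 -0.0815  0.0059] roll 0.0028
```

>>> carry_out([
  [0.01, -0.03, 0, 0, 0.0],
  [0.02, -0.06, 0, 0, 0.0],
  [0.033, -0.082, 0, 0, 0.0],
  [0.033, -0.082, 0.0, 0, 0.0],
  [0.033, -0.082, 0.02, 0, 0.0],
  [0.033, -0.082, 0.04, 0, 0.0],
  [0.033, -0.082, 0.058, 0, 0.0],
  [0.033, -0.082, 0.065, 0, 0.0],
])

```text
clock: 12.3
tcp_pos: [0.4599, -0.1343, 0.2341]
orientation: [-2.198, -2.243, 0.001]
contact_force: [-0.2, 0.4, 0.1]
grip_width: 0.0001
gripper_force: 0.0
```

```bash
python3 - <<'E'
from h import *
to([.470,-.134,.230],91)
st(); save('wrist','pics/w5.png')
E
```

```text
t 12.3 tcp [ 0.4599 -0.1343  0.2341] yaw 91.15 zaxis [-0.001  0.    -1.   ] shift [0.0001 0.0101 0.0041] roll 0.0026
{'clock': 12.3, 'joints': [0.6045, 0.4669, -0.5444, 2.1216, 0.3939, 0.652, -0.1903], 'tcp_pos': [0.4599, -0.1343, 0.2341], 'orientation': [-2.1983, -2.2429, 0.0008], 'contact_force': [-0.2223, 0.39, 0.0922], 'moment': [-0.0224, 0.0052, -0.0283], 'gripper_force': 0.0, 'grip_width': 0.0001}
```

View pics/w5.png

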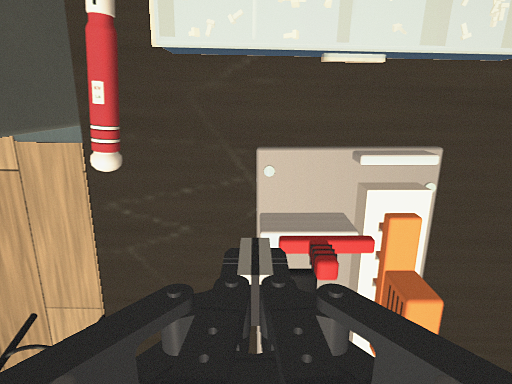

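The closed fingertips span columns 222–288, just behind the knob at (322,258) and in line with it. The way to push is clear.

>>> carry_out([
  [0, 0.002, 0.004, 0, 0],
  [0, 0.005, 0.004, 0, 0],
  [0, 0.008, 0.004, 0, 0],
  [0, 0.011, 0.004, 0, 0],
  [0, 0.014, 0.004, 0, 0],
  [0, 0.017, 0.004, 0, 0],
  [0, 0.02, 0.004, 0, 0],
  [0, 0.022, 0.004, 0, 0],
])

```text
clock: 13.15
tcp_pos: [0.4819, -0.1338, 0.231]
orientation: [-2.199, -2.243, 0.0]
contact_force: [-1.5, -0.1, 1.6]
grip_width: -0.0
gripper_force: 0.8
```

>>> carry_out([
  [0, 0.001, 0, 0, 0],
  [0, 0.002, 0, 0, 0],
  [0, 0.003, 0, 0, 0],
  [0, 0.004, 0, 0, 0],
  [0, 0.005, 0, 0, 0],
  [0, 0.006, 0, 0, 0],
  [0, 0.007, 0, 0, 0],
  [0, 0.008, 0, 0, 0],
])

```text
clock: 13.95
tcp_pos: [0.4898, -0.1336, 0.231]
orientation: [-2.199, -2.244, 0.0]
contact_force: [-1.3, -1.0, 1.2]
grip_width: 0.0001
gripper_force: 0.8
```

>>> carry_out([
  [0, 0.0006, 0, 0, 0],
  [0, 0.0012, 0, 0, 0],
  [0, 0.0018, 0, 0, 0],
  [0, 0.0024, 0, 0, 0],
  [0, 0.003, 0, 0, 0],
  [0, 0.0036, 0, 0, 0],
  [0, 0.0042, 0, 0, 0],
  [0, 0.0045, 0, 0, 0],
])

```text
clock: 14.75
tcp_pos: [0.4943, -0.1335, 0.231]
orientation: [2.199, 2.244, 0.0]
contact_force: [-1.0, -0.8, 0.7]
grip_width: 0.0001
gripper_force: 0.8
```

```bash
python3 - <<'E'
from h import *
c=r.calibration('wrist'); im=save('wrist','pics/w6.png'); st()
h=cv2.cvtColor(im,cv2.COLOR_RGB2HSV)
m=((h[...,0]<5)|(h[...,0]>172))&(h[...,1]>150)&(h[...,2]>90); m[:, :230]=0; m[:180]=0;m[300:]=0
ys,xs=np.nonzero(m)
for y in range(ys.min(),ys.max(),4):
    w=np.nonzero(m[y])[0]
    if len(w):print(y,w.min(),w.max())
y=ys.min()+6; w=np.nonzero(m[y])[0]; print('tip',ray(c,(w.max(),y),.049))
E
```

```text
{'clock': 14.8, 'joints': [0.5714, 0.5123, -0.5323, 2.0496, 0.4058, 0.6818, -0.2049], 'tcp_pos': [0.4943, -0.1335, 0.231], 'orientation': [2.1991, 2.2435, 0.0001], 'contact_force': [-1.5386, 0.7716, 0.2991], 'moment': [-0.0321, 0.2417, 0.01], 'gripper_force': 0.7075, 'grip_width': 0.0002}
238 295 344
242 271 348
246 270 349
250 285 348
254 288 348
262 288 305
266 288 307
270 289 307
274 290 307
278 292 307
282 295 306
tip [ 0.54312647 -0.13041753  0.049     ]
```

>>> carry_out([
  [0, 0.0006, 0, 0, 0],
  [0, 0.0012, 0, 0, 0],
  [0, 0.0018, 0, 0, 0],
  [0, 0.0024, 0, 0, 0],
  [0, 0.003, 0, 0, 0],
  [0, 0.0036, 0, 0, 0],
  [0, 0.004, 0, 0, 0],
  [0, 0.004, 0, 0, 0],
])

```text
clock: 15.6
tcp_pos: [0.4983, -0.1334, 0.231]
orientation: [2.199, 2.243, 0.0]
contact_force: [-1.1, -1.0, 0.3]
grip_width: -0.0001
gripper_force: 0.6
```

>>> carry_out([
  [0, 0.0003, 0, 0, 0],
  [0, 0.0006, 0, 0, 0],
  [0, 0.0009, 0, 0, 0],
  [0, 0.0012, 0, 0, 0],
  [0, 0.0015, 0, 0, 0],
  [0, 0.0015, 0, 0, 0],
  [0, 0.0015, 0, 0, 0],
  [0, 0.0015, 0, 0, 0],
])

```text
clock: 16.4
tcp_pos: [0.4998, -0.1333, 0.231]
orientation: [2.199, 2.244, 0.0]
contact_force: [-1.6, 0.6, 0.4]
grip_width: -0.0001
gripper_force: 0.7
```

>>> carry_out([
  [0, 0.0003, 0, 0, 0],
  [0, 0.0006, 0, 0, 0],
  [0, 0.0009, 0, 0, 0],
  [0, 0.001, 0, 0, 0],
  [0, 0.001, 0, 0, 0],
  [0, 0.001, 0, 0, 0],
  [0, 0.001, 0, 0, 0],
  [0, 0.001, 0, 0, 0],
])

```text
clock: 17.2
tcp_pos: [0.5002, -0.1333, 0.2309]
orientation: [-2.199, -2.243, 0.002]
contact_force: [-5.8, 0.2, 4.5]
grip_width: 0.0002
gripper_force: 2.7
```

>>> carry_out([
  [0, 0.0003, 0, 0, 0],
  [0, 0.0006, 0, 0, 0],
  [0, 0.0009, 0, 0, 0],
  [0, 0.001, 0, 0, 0],
  [0, 0.001, 0, 0, 0],
  [0, 0.001, 0, 0, 0],
  [0, 0.001, 0, 0, 0],
  [0, 0.001, 0, 0, 0],
])

```text
clock: 18.0
tcp_pos: [0.5006, -0.1332, 0.2308]
orientation: [-2.198, -2.242, 0.004]
contact_force: [-7.5, 1.2, 7.5]
grip_width: 0.0003
gripper_force: 3.9
```

>>> carry_out([
  [0, -0.004, 0, 0, 0],
  [0, -0.012, 0, 0, 0],
  [0, -0.02, 0, 0, 0],
  [0, -0.02, -0.02, 0, 0],
  [0, -0.02, -0.06, 0, 0],
  [0, -0.01, -0.09, 0, 0],
  [-0.01, 0, -0.1, 0, 0],
  [-0.02, 0.02, -0.1, 0, 0],
])

```text
clock: 18.8
tcp_pos: [0.5221, -0.1533, 0.3333]
orientation: [2.197, 2.241, 0.001]
contact_force: [0.4, -0.2, 0.0]
grip_width: -0.0002
gripper_force: 0.0
```

>>> carry_out([
  [-0.01, 0.01, 0, 0, 0],
  [-0.02, 0.02, 0, 0, 0],
  [-0.02, 0.02, 0, 0, 0],
  [-0.02, 0.02, 0, 0, 0],
  [-0.02, 0.02, 0, 0, 0],
  [-0.02, 0.02, 0, 0, 0],
  [-0.02, 0.02, 0, 0, 0],
  [-0.02, 0.02, 0, 0, 0],
])

```text
clock: 19.6
tcp_pos: [0.5424, -0.1723, 0.3311]
orientation: [2.199, 2.244, -0.0]
contact_force: [0.4, 0.3, -0.1]
grip_width: -0.0
gripper_force: 0.0
```

```bash
python3 - <<'E'
from h import *
st(); c=r.calibration('wrist'); im=save('wrist','pics/w7.png'); s=save('scene','pics/s7.png')
a=cv2.resize(im[60:300,120:320],(500,600)); 
cv2.imwrite('pics/f.png',a[:,:,::-1])
h=cv2.cvtColor(im,cv2.COLOR_RGB2HSV); m=((h[...,0]<5)|(h[...,0]>172))&(h[...,1]>150)&(h[...,2]>90)
n,l,sz,ce=cv2.connectedComponentsWithStats(m.astype(np.uint8))
for i in range(1,n):
    if sz[i,4]>100: print(sz[i].tolist(),'tip',ray(c,(sz[i,0]+sz[i,2],sz[i,1]+6),.049).round(4))
E
```

```text
{'clock': 19.6, 'joints': [0.6547, 0.4497, -0.5848, 1.8523, 0.3043, 0.9293, -0.0483], 'tcp_pos': [0.5424, -0.1723, 0.3311], 'orientation': [2.1987, 2.2438, -0.0001], 'contact_force': [0.3727, 0.2856, -0.1472], 'moment': [0.0394, 0.0275, 0.0431], 'gripper_force': 0.0, 'grip_width': -0.0}
[35, 0, 27, 69, 1323] tip [ 0.4081 -0.0407  0.049 ]
[41, 70, 22, 8, 130] tip [ 0.4021 -0.0862  0.049 ]
[42, 80, 22, 8, 135] tip [ 0.4018 -0.0931  0.049 ]
[200, 140, 30, 17, 367] tip [ 0.5238 -0.1346  0.049 ]
[231, 140, 33, 11, 328] tip [ 0.5501 -0.134   0.049 ]
[421, 223, 46, 39, 677] tip [ 0.7216 -0.1996  0.049 ]
```

View pics/f.png

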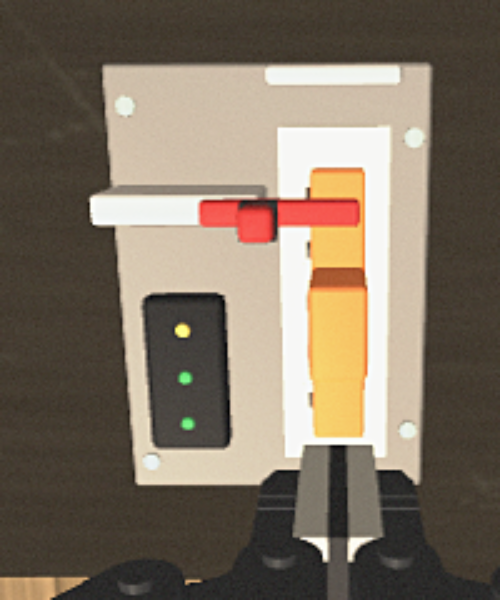

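The bolt now lies across the plug's +y end. Its tip is at x = 0.550, which matches full travel, and the knob was pushed until it met the stop. The plug is seated and the gripper is clear of everything.

```bash
python3 -c "
from bench import r
print(r.hand_in())"
```

```text
the job is handed in; nothing more can be done
None
```

The plug is seated flush in the dock and locked with the red bolt pushed to its stop. The gripper is clear, and the job was handed in at about 20 s, with no measured force above about 8 N while touching the dock or plug.

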